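Rank the ear molds by size in the slotted stand

TASK

Stand the four rose ear molds upright in the slots of the clear acrylic stand, one in each slot, in order of size: the smallest (palest) in the slot next to the blue tester, then ever larger, with the largest (deepest rose) next to the black otoscope head. Set each one down on the slot floor without dropping it, and leave the tester, otoscope head, streamer clip and tip tin where they are.

Things in the scene. Friction and masses are not known exactly. Their poses are not given: they have to be found in the camera images.
- mold1_mid (a point): The smallest mold, palest rose, loose: a disc-shaped shell (20 mm diameter, 14 mm thick) on edge on a clear round foot (34 mm diameter, 5 mm high, same for all), a short stub on top; 30 mm tall. Shell spans 3 to 23 mm above the underside. Point: on its axis, half-way up (15 mm above the underside). z up; x through the shell's thickness: the flat faces look to +x and -x (grip across x).
- mold2_mid (a point): The second smallest mold, light rose, loose: a disc-shaped shell (26 mm diameter, 17 mm thick) on edge on a clear round foot (34 mm diameter, 5 mm high, same for all), a short stub on top; 37 mm tall. Shell spans 3 to 29 mm above the underside. Point: on its axis, half-way up (18.5 mm above the underside). z up; x through the shell's thickness: the flat faces look to +x and -x (grip across x).
- mold3_mid (a point): The second largest mold, mid rose, loose: a disc-shaped shell (32 mm diameter, 20 mm thick) on edge on a clear round foot (34 mm diameter, 5 mm high, same for all), a short stub on top; 44 mm tall. Shell spans 3 to 35 mm above the underside. Point: on its axis, half-way up (22 mm above the underside). z up; x through the shell's thickness: the flat faces look to +x and -x (grip across x).
- mold4_mid (a point): The largest mold, deep wine-rose, loose: a disc-shaped shell (38 mm diameter, 23 mm thick) on edge on a clear round foot (34 mm diameter, 5 mm high, same for all), a short stub on top; 51 mm tall. Shell spans 3 to 41 mm above the underside. Point: on its axis, half-way up (25.5 mm above the underside). z up; x through the shell's thickness: the flat faces look to +x and -x (grip across x).
- stand: Clear bluish acrylic stand, fixed, 60 (x) x 244 (y) mm. Origin: centre of its underside, on the desk. Four open slots, centres at x = 0, y = -90, -30, 30, 90 mm, each 52 (x) x 56 (y) mm inside with a white disc on its floor, 4 mm above the desk. Walls between slots and at the ends reach 16 mm above the desk, the lips of the long sides 7 mm.
- tester: Matte blue tester, a loose box 64 x 50 x 28 mm with a pale screen, just beyond one end of the stand (either end), about 190 mm from its centre along the stand's y axis. Origin: centre of its underside, z up.
- otoscope: Black otoscope head, loose, 57 mm tall on a round foot 38 mm in diameter, its cone reaching 36 mm to its -x side, just beyond the other end of the stand, about 190 mm from its centre. Origin: centre of its underside, z up.
- clip: Silver streamer clip, loose, 28 (x) x 50 (y) x 15 mm, lying flat among the ear molds. Origin: centre of its underside, z up.
- tin: Round steel tip tin, loose, 66 mm in diameter, 26 mm high, behind the stand. Origin: centre of its underside, z up.
Mind the look-alikes: they are no part of the job. Leave any yellow look-alike of the part that bears mold1_mid alone.

How it is judged:
By the outcome, as a careful person would: the job done as asked, in the order asked, and still so for the second after the job is handed in, with the robot touching nothing.
It also fails if it takes over 104 s, if anything falls off the work surface, if the arm or the gripper's body presses on something with over 40 N, if the wrist force passes 120 N, or if a joint passes its speed limit or range.

ROBOT

A 6-joint arm with a two-finger parallel gripper is mounted at the origin on the work surface. World frame = base frame: x ahead of the robot, y to its left, z up, the work surface at z = 0. Lengths are in m, angles in rad, forces in N, time in s.
With the tool pointing down it reaches from about 0.3 to 0.875 m from the base axis. Payload 6.4 kg.
Tool frame: the origin (TCP) lies on the centre line of the jaws, within the pads' length; the fingertips stand 25 mm ahead of it and the grasp point (between the pads) lies 6 mm ahead of it; z points along the fingers, y is the line along which they close (so a half turn about z gives the same grasp; the last joint's range is limited). The gripper opens to 85 mm and grips with 20 to 120 N. Pads are 22 mm wide; open, the fingers measure 114 mm over their backs; the gripper's body (76 mm by 85 mm) begins 54 mm behind the grasp point. The pads swing forward as they close: fully open they stand 13 mm farther back than shut.
Start: joints at [-1.519, 0.181, 1.607, -0, 1.354, -0.206], TCP at [0.147, -0.556, 0.235] pointing down, gripper open.
Joint ranges: [-2.99, 2.99], [-0.89, 2.07], [0.3, 2.58], [-1.14, 4.28], [0, 2.63], [-3.12, 3.12]. Speed limits (rad/s): [2.57, 2.57, 3.01, 3.14, 3.14, 3.14].

INTERFACE

Orientations are given as a unit quaternion [w, x, y, z].
In Python, from bench import get_obs, camera, hand_in, spot_in gives the robot as it stands.
- The arm moves only by the shell command python3 -m jog 'ROWS'. ROWS is JSON, one flat list of numbers, 7 for each row, row after row: the shift along the tool's x, y, z in m, then the turn, a rotation vector about the tool's x, y, z in rad, then the closure, from 0 (fully open) to 1 (shut). A call has 1 to 20 rows; each row is the pose to reach, as a shift and turn from the pose commanded when the call began, along the tool's axes at that moment; what a row does not reach only later rows make up. A row lasts 1/8 s, in which the tool goes at most 62.5 mm and 10.7 degrees, less where a joint would pass 70% of its speed; a pose out of reach is approached as far as the arm can. A call with a gripper value outside its range is refused whole. The fingers move at their own pace and stop on an object; the grip force is fixed at half the most. Time passes only in rows, so rows that repeat a pose let the fingers close. It gives the time, the measured TCP pose, the force, the opening and the grip force at its end, in the units of the state.
- get_obs(): the state, without advancing time (a new reading comes with each control period).
- camera(name): name is "scene" or "top" or "wrist"; returns a dict with "frame" (420x560x3 uint8, red, green, blue), "mtx" (3x3 intrinsics, pixels), "extrinsics" (4x4, takes a point from camera to world coordinates). Camera axes: x right, y up, looking along -z (the intrinsics and any distortion apply to the point x, -y, -z); pixel columns grow to the right and rows downward; lengths in m; the calibration is good to about 2 mm. A picture is of the moment at which its call begins. There is no depth.
- hand_in(): hands the job in; it is judged then, once.
Trained networks look in a picture, given as the dict that the camera call returned (one of the last four; its "shot" number tells which), for a name from the list of things; names that differ only in an ending like _2 or _b are one class to them, and where a whole thing is asked for, a point or a joint stands for the part that bears it (a point fixed in the world has none). Each returns a list of dicts, best first, with "confidence" (0 to 1); they miss things now and then, are a little off and sometimes report something else, mostly with a low value. They report only what shows in the picture. A call takes as long as a camera call. They do not tell look-alikes from the thing itself.
- spot_in(picture, name): "xyz" ([x, y, z] in m, in world coordinates, good to about 4 mm: the middle of the surface that is visible of it).
The state is a dict: "time_s": time; "q": joint angles; "dq": joint speeds; "joint_efforts": joint torques, N m; "eef_pos": TCP position; "eef_rot": TCP orientation; "wrist_force": force on the tool from outside, world axes, zero at the start; "torque": the same for the moment, N m; "opening": opening from 0.0 (shut) to 1.0 (fully open); "grasp_force": force on a finger pad.
Only numpy, scipy, OpenCV 4.12 (cv2) and the standard library are available. Lean on these libraries where they do the work, as an engineer would, in place of code of your own. Each camera call takes 0.05 s, during which the arm holds its last target. There are 200 camera calls.

## Working session

There is one attempt and no reset: what is moved stays moved. The work goes in short steps, Python scripts to look and compute and a shell command to move; the robot and the scene stay as the last step left them, time stands still between calls to the robot, and variables do not carry over. Pictures are saved under pics/ and viewed, at most 17 in all, crops included, and the job is handed in when it is done.

```bash
mkdir -p pics
python3 - <<'E'
from bench import *
import cv2,numpy as np
o=get_obs();print(o)
for n in("top","scene"):
    c=camera(n);cv2.imwrite(f"pics/{n}0.png",c["frame"][:,:,::-1])
    print(n,np.round(c["mtx"],1).tolist(),np.round(c["extrinsics"],3).tolist())
    for t in["mold1_mid","mold2_mid","mold3_mid","mold4_mid","stand","tester","otoscope","clip","tin"]:
        for d in spot_in(c,t): print(t,{k:np.round(v,3) for k,v in d.items() if not isinstance(v,str)})
E
```

```text
{'time_s': 0.0, 'q': array([-1.51929220e+00,  1.81516229e-01,  1.60802658e+00,  4.37606608e-07,
        1.35379652e+00, -2.06321878e-01]), 'dq': array([ 0.00029017, -0.00112366,  0.0003543 , -0.00068408, -0.00170321,
       -0.00061879]), 'joint_efforts': array([-9.82307756e-04, -4.44872081e+01, -3.51342273e+01, -4.14147462e-04,
        8.92579003e-03,  2.15061718e-06]), 'eef_pos': array([ 0.14658874, -0.55542877,  0.23378912]), 'eef_rot': array([-8.70708158e-04,  9.91701848e-01,  1.28556144e-01,  6.77497605e-05]), 'wrist_force': array([-0.57907365, -0.3928014 , -0.81483598]), 'torque': array([-0.0332566 , -0.00881976,  0.01611263]), 'grasp_force': 0.0, 'opening': 1.000370633418029}
top [[393.6, 0.0, 288.1], [0.0, 393.6, 208.5], [0.0, 0.0, 1.0]] [[0.027, 0.986, -0.163, 0.462], [-1.0, 0.028, 0.003, -0.015], [0.007, 0.163, 0.987, 0.836], [0.0, 0.0, 0.0, 1.0]]
mold1_mid {'xyz': array([ 0.504, -0.039,  0.003]), 'confidence': np.float64(0.76)}
mold1_mid {'xyz': array([0.444, 0.017, 0.003]), 'confidence': np.float64(0.68)}
mold1_mid {'xyz': array([0.403, 0.245, 0.018]), 'confidence': np.fl
[... 1086 characters left out ...]
yz': array([ 0.686, -0.208,  0.038]), 'confidence': np.float64(0.3)}
mold3_mid {'xyz': array([ 0.402, -0.231,  0.02 ]), 'confidence': np.float64(0.55)}
mold3_mid {'xyz': array([0.658, 0.172, 0.029]), 'confidence': np.float64(0.32)}
mold4_mid {'xyz': array([0.454, 0.129, 0.034]), 'confidence': np.float64(0.8)}
stand {'xyz': array([ 0.648, -0.011,  0.007]), 'confidence': np.float64(0.78)}
tester {'xyz': array([0.657, 0.174, 0.028]), 'confidence': np.float64(0.74)}
otoscope {'xyz': array([ 0.685, -0.207,  0.038]), 'confidence': np.float64(0.63)}
clip {'xyz': array([ 0.446, -0.135,  0.014]), 'confidence': np.float64(0.63)}
tin {'xyz': array([0.809, 0.046, 0.026]), 'confidence': np.float64(0.88)}
```

View pics/top0.png

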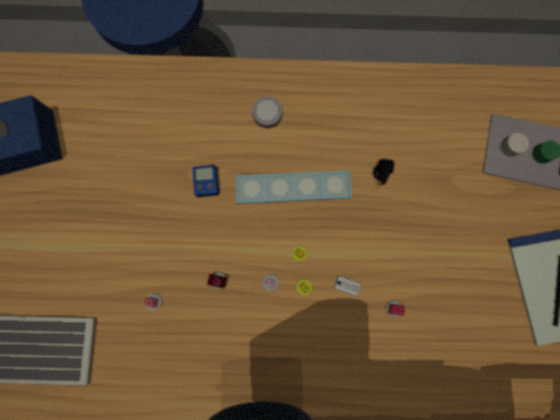

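View pics/scene0.png

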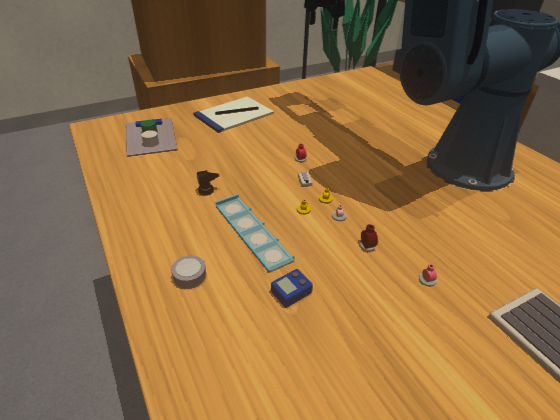

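```bash
cat > h.py <<'E'
from bench import *
import cv2,numpy as np
from scipy.spatial.transform import Rotation as Rn
def px2w(c,uv,z):
    K=c["mtx"];E=c["extrinsics"];d=np.linalg.solve(K,[uv[0],uv[1],1.]);d=E[:3,:3]@(d*[1,-1,-1])
    p=E[:3,3];return p+d*(z-p[2])/d[2]
def w2px(c,p):
    E=c["extrinsics"];q=E[:3,:3].T@(np.array(p)-E[:3,3])*[1,-1,-1];u=c["mtx"]@(q/q[2]);return u[:2]
def tool():
    o=get_obs();q=o["eef_rot"];return o["eef_pos"],Rn.from_quat([q[1],q[2],q[3],q[0]]),o
def go(tcp,ydeg):  # shift (tool axes) and turn to reach tcp, pointing down, tool y at world angle ydeg (mod 180)
    p,R,o=tool();cand=[]
    for a in(np.radians(ydeg),np.radians(ydeg+180)):
        y=np.array([np.cos(a),np.sin(a),0]);z=np.array([0,0,-1.]);T=Rn.from_matrix(np.c_[np.cross(y,z),y,z])
        cand.append((R.inv()*T).as_rotvec())
    print("t",round(o["time_s"],2),"q6",round(o["q"][5],2),"shift",np.round(R.inv().apply(np.array(tcp)-p),4),"turns",[np.round(x,3).tolist() for x in cand])
E
python3 - <<'E'
from h import *
c=camera("top");f=c["frame"]
cv2.imwrite("pics/crop1.png",cv2.resize(f[235:325,135:415],None,fx=2.85,fy=2.85,interpolation=cv2.INTER_CUBIC)[:,:,::-1])
hsv=cv2.cvtColor(f,cv2.COLOR_RGB2HSV);roi=np.zeros(f.shape[:2],np.uint8);roi[165:210,230:358]=1
m=((hsv[:,:,0]>75)&(hsv[:,:,0]<110)&(hsv[:,:,1]>60)).astype(np.uint8)*roi
m=cv2.morphologyEx(m,cv2.MORPH_CLOSE,np.ones((15,15)))
pts=np.argwhere(m)[:,::-1]; w=np.array([px2w(c,p,0.01)[:2] for p in pts],np.float32)
r=cv2.minAreaRect(w*1000);print("stand",r)
y,R,o=tool();print(R.as_matrix().round(3).tolist())
go([0.445,0.019,0.20],-90)
E
```

```text
stand ((619.2484741210938, -30.53801727294922), (2.676816940307617, 233.11175537109375), 4.3275861740112305)
[[0.967, 0.255, -0.0], [0.255, -0.967, -0.0], [-0.0, 0.0, -1.0]]
t 1.05 q6 -0.21 shift [ 0.4351 -0.4799  0.0347] turns [[0.0, 0.0, 0.258], [-0.0, 0.0, -2.884]]
```

View pics/crop1.png

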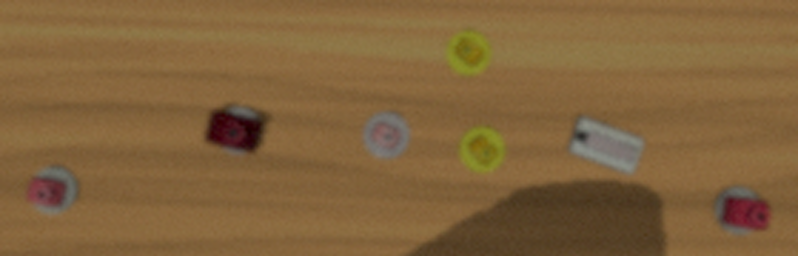

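Mold1 candidates in the top view: pale rose at (270,283), yellow at (300,253) and yellow at (304,288). The pale one is the target, since the yellow ones are look-alikes, and the crop confirms it. By colour and size, mold2 is at (152,301), mold3 at (397,310) and mold4 at (217,281). Next I move above mold1.

```bash
python3 -m jog '[0.06,-0.05,0.01,0,0,-0.15,0.4, 0.12,-0.1,0.02,0,0,-0.3,0.4, 0.15,-0.15,0.03,0,0,-0.45,0.4, 0.2,-0.2,0.03,0,0,-0.6,0.4, 0.23,-0.24,0.03,0,0,-0.75,0.4, 0.27,-0.29,0.03,0,0,-0.9,0.4, 0.32,-0.34,0.03,0,0,-1.05,0.4, 0.36,-0.39,0.03,0,0,-1.2,0.4, 0.4,-0.44,0.03,0,0,-1.31,0.4, 0.435,-0.48,0.03,0,0,-1.31,0.4, 0.435,-0.48,0.03,0,0,-1.31,0.4, 0.435,-0.48,0.03,0,0,-1.31,0.4, 0.435,-0.48,0.03,0,0,-1.31,0.4]'
python3 - <<'E'
from h import *
c=camera("wrist");cv2.imwrite("pics/w1.png",c["frame"][:,:,::-1])
print(np.round(c["extrinsics"],3).tolist())
for t in["mold1_mid","mold4_mid"]:
    for d in spot_in(c,t): print(t,np.round(d["xyz"],3),d["confidence"],w2px(c,d["xyz"]))
p,R,o=tool();print(p,R.as_matrix().round(3).tolist(),o["opening"],o["q"])
E
```

```text
time_s: 2.68
eef_pos: [0.4446, 0.0185, 0.2046]
eef_rot: [0.0, 0.708, 0.706, -0.0]
wrist_force: [-0.5, 0.0, -0.4]
opening: 0.597
grasp_force: 0.0
[[1.0, 0.003, -0.0, 0.444], [-0.002, 0.951, 0.31, 0.098], [0.001, -0.31, 0.951, 0.343], [0.0, 0.0, 0.0, 1.0]]
mold1_mid [ 0.502 -0.038  0.004] 0.9 [331.63577025 231.19424714]
mold1_mid [0.444 0.019 0.005] 0.67 [281.96992801 183.96719488]
mold4_mid [0.444 0.124 0.043] 0.77 [281.91390329  78.23316206]
[0.44461179 0.01794144 0.20471985] [[0.005, 1.0, 0.0], [1.0, -0.005, -0.0], [-0.0, 0.0, -1.0]] 0.6004154091062591 [-2.27469895e-01 -8.95588988e-02  1.95157569e+00 -1.81489511e-04
  1.27952135e+00 -2.22491072e-01]
```

View pics/w1.png

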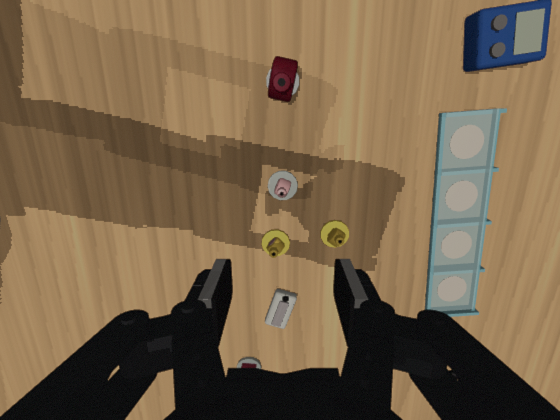

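The wrist view shows pale mold1 at (283,185), yellow look-alikes at (276,243) and (335,234), mold4 at (283,80) and the stand discs at (467,142) to (452,289).

Run:
```python
from h import *
c=camera("wrist");f=c["frame"]
a=cv2.resize(f[155:215,250:320],None,fx=5.5,fy=5.5,interpolation=cv2.INTER_CUBIC)
b=cv2.resize(f[45:105,250:320],None,fx=5.5,fy=5.5,interpolation=cv2.INTER_CUBIC)
cv2.imwrite("pics/crop2.png",np.hstack([a,b])[:,:,::-1])
hsv=cv2.cvtColor(f,cv2.COLOR_RGB2HSV)
# discs
m=((hsv[:,:,1]<60)&(hsv[:,:,2]>120)).astype(np.uint8);m[:,:425]=0;m[:100]=0
n,l,s,ce=cv2.connectedComponentsWithStats(m)
P=[]
for i in range(1,n):
    if s[i,4]>300: w=px2w(c,ce[i],0.004);P.append(w);print(s[i],ce[i].round(1),w.round(4))
P=np.array(P);print("mean",P.mean(0),"dist",np.linalg.norm(np.diff(P,axis=0),axis=1))
m=((hsv[:,:,1]<60)&(hsv[:,:,2]>90)).astype(np.uint8);m2=np.zeros_like(m);m2[155:215,255:310]=m[155:215,255:310]
q=cv2.convexHull(np.argwhere(cv2.morphologyEx(m2,cv2.MORPH_OPEN,np.ones((3,3))))[:,::-1].astype(np.int32))
w=np.array([px2w(c,p[0],.005)[:2] for p in q],np.float32);print("foot1",cv2.minEnclosingCircle(w*1000))
```

```text
[ 430  107   77  203 9731] [462.1 205.7] [ 0.649  -0.0083  0.004 ]
mean [ 0.64901091 -0.00828197  0.004     ] dist []
foot1 ((443.96551513671875, 17.290998458862305), 16.977827072143555)
```

View pics/crop2.png

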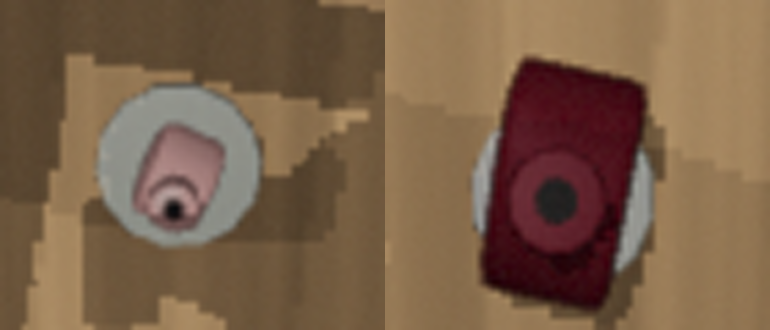

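```bash
python3 -m jog '[0,-0.001,0.04,0,0,0.18,0.4, 0,-0.001,0.08,0,0,0.35,0.4, 0,-0.001,0.12,0,0,0.35,0.4, 0,-0.001,0.15,0,0,0.35,0.4, 0,-0.001,0.17,0,0,0.35,0.4, 0,-0.001,0.17,0,0,0.35,0.4, 0,-0.001,0.17,0,0,0.35,1, 0,-0.001,0.17,0,0,0.35,1, 0,-0.001,0.17,0,0,0.35,1, 0,-0.001,0.17,0,0,0.35,1, 0,-0.001,0.17,0,0,0.35,1, 0,-0.001,0.17,0,0,0.35,1, 0,-0.001,0.17,0,0,0.35,1]'
python3 - <<'E'
from h import *
p,R,o=tool();print(p,o["opening"]*85)
c=camera("wrist")
cv2.imwrite("pics/w2.png",c["frame"][:,:,::-1])
E
```

```text
time_s: 4.5
eef_pos: [0.4438, 0.0191, 0.0347]
eef_rot: [-0.0, 0.82, 0.572, -0.0]
wrist_force: [-0.8, 0.0, 0.1]
opening: -0.0
grasp_force: 0.0
[0.44381887 0.01907791 0.03465285] -0.04192726119532496
```

View pics/w2.png

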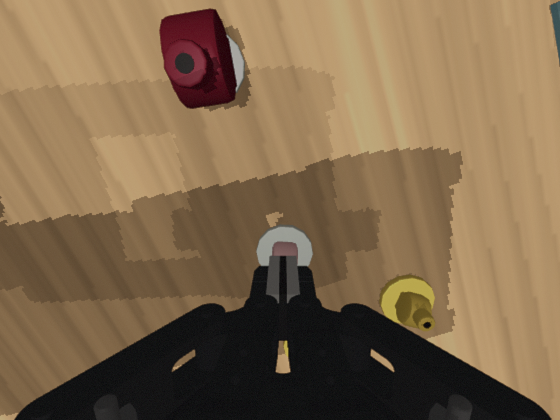

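```bash
python3 - <<'E'
from h import *
c=camera("wrist");p,R,o=tool()
for u in [(257,248),(312,248),(285,226)]: print(u,px2w(c,u,.005).round(4))
print("tip px",w2px(c,p+R.apply([0,0,.025])),"grasp",w2px(c,p+R.apply([0,0,.006])),"tip y extents",w2px(c,p+R.apply([.011,0,.025])),w2px(c,p+R.apply([.011,0,.006])))
E
python3 -m jog '[0,0,-0.02,0,0,0,1, 0,0,-0.06,0,0,0,0.6, 0,0,-0.09,0,0,0,0.6, 0,0,-0.09,0,0,0,0.6, 0,0,-0.09,0,0,0,0.6]'
python3 - <<'E'
from h import *
c=camera("wrist");f=c["frame"];cv2.imwrite("pics/w3.png",f[:,:,::-1])
for t in["mold1_mid"]:
    for d in spot_in(c,t): print(t,np.round(d["xyz"],3),d["confidence"],w2px(c,d["xyz"]))
p,R,o=tool()
print("tip px",w2px(c,p+R.apply([0,0,.025])))
E
```

```text
(257, 248) [0.4296 0.0257 0.005 ]
(312, 248) [0.4601 0.0145 0.005 ]
(285, 226) [0.4499 0.033  0.005 ]
tip px [283.47397864 253.49096255] grasp [283.63724625 269.58744691] tip y extents [283.50171816 235.87207728] [283.67164184 250.30838584]
time_s: 5.22
eef_pos: [0.4433, 0.0191, 0.124]
eef_rot: [-0.0, 0.82, 0.572, -0.0]
wrist_force: [-0.4, 0.3, -0.1]
opening: 0.4
grasp_force: 0.0
mold1_mid [ 0.502 -0.037  0.003] 0.82 [365.39072109 239.45400542]
mold1_mid [0.446 0.021 0.007] 0.65 [285.52170042 203.48269396]
mold1_mid [ 0.436 -0.052  0.004] 0.58 [301.68852741 275.99782667]
tip px [282.5614431  253.17470199]
```

View pics/w3.png

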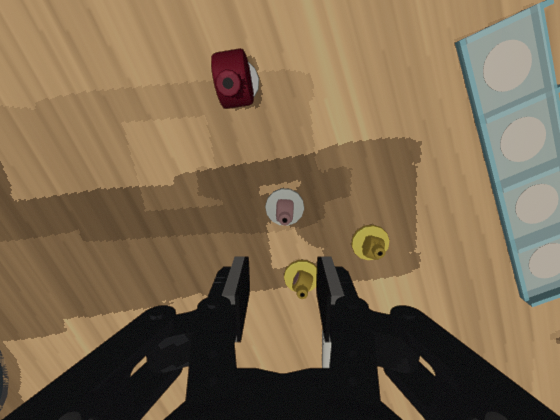

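Run:
```python
from h import *
c=camera("wrist");f=c["frame"];p,R,o=tool()
print(c["mtx"].round(1).tolist(),o["opening"])
for x in(0,.011):
  for z in (-.02,0,.01,.025):
    print(x,z,w2px(c,p+R.apply([x,-.017,z])).round(0),w2px(c,p+R.apply([x,.017,z])).round(0))
hsv=cv2.cvtColor(f,cv2.COLOR_RGB2HSV)
m=((hsv[:,:,1]<60)&(hsv[:,:,2]>90)).astype(np.uint8);m2=np.zeros_like(m);m2[180:235,260:312]=m[180:235,260:312]
q=cv2.convexHull(np.argwhere(cv2.morphologyEx(m2,cv2.MORPH_OPEN,np.ones((3,3))))[:,::-1].astype(np.int32))
w=np.array([px2w(c,p[0],.005)[:2] for p in q],np.float32);print("foot1",cv2.minEnclosingCircle(w*1000))
s=camera("scene")["frame"][90:240,280:420];cv2.imwrite("pics/s3.png",cv2.resize(s,None,fx=4,fy=4,interpolation=cv2.INTER_CUBIC)[:,:,::-1])
cv2.imwrite("pics/c3.png",cv2.resize(f[160:300,200:360],None,fx=4,fy=4,interpolation=cv2.INTER_CUBIC)[:,:,::-1])
```

```text
[[311.8, 0.0, 282.5], [0.0, 311.8, 210.5], [0.0, 0.0, 1.0]] 0.3969174603662561
0 -0.02 [245. 299.] [323. 298.]
0 0 [250. 275.] [318. 275.]
0 0.01 [252. 266.] [316. 266.]
0 0.025 [254. 253.] [313. 253.]
0.011 -0.02 [245. 276.] [324. 276.]
0.011 0 [249. 256.] [318. 256.]
0.011 0.01 [251. 247.] [316. 247.]
0.011 0.025 [254. 236.] [314. 236.]
foot1 ((443.8474426269531, 17.474430084228516), 16.932910919189453)
```

View pics/c3.png

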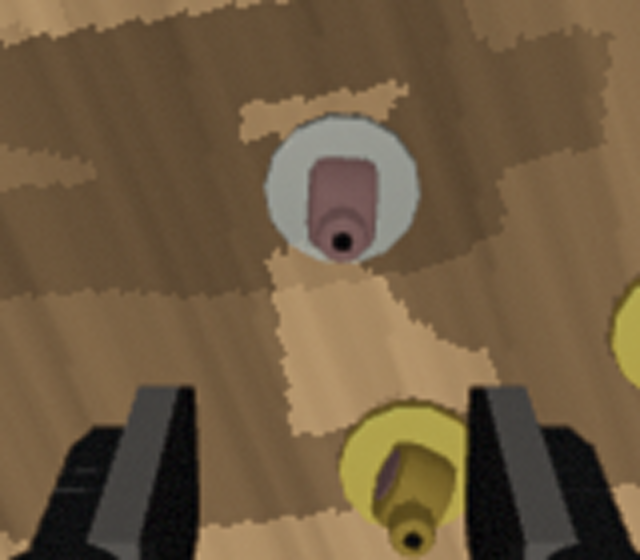

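Both the failed closure and the picture show the fingertips near TCP level: their front tip edges sit at (249,257) and (318,257). I need to go lower, watching the force.

```bash
python3 -m jog '[-0.001,0.001,0.05,0,0,0,0.6, -0.001,0.001,0.08,0,0,0,0.6, -0.001,0.001,0.09,0,0,0,0.6, -0.001,0.001,0.098,0,0,0,0.6, -0.001,0.001,0.102,0,0,0,0.6, -0.001,0.001,0.105,0,0,0,0.6, -0.001,0.001,0.105,0,0,0,0.6]'
python3 - <<'E'
from h import *
c=camera("wrist");f=c["frame"];cv2.imwrite("pics/w4.png",f[:,:,::-1])
p,R,o=tool();print(p,o["wrist_force"])
for z in (0,.01,.025): print(z,w2px(c,p+R.apply([.011,-.017,z])).round(0),w2px(c,p+R.apply([.011,.017,z])).round(0))
E
```

```text
time_s: 6.3
eef_pos: [0.4448, 0.0177, 0.0201]
eef_rot: [0.0, 0.82, 0.572, 0.0]
wrist_force: [-0.2, 0.1, 1.0]
opening: 0.398
grasp_force: 0.0
[0.44481586 0.01769403 0.02010759] [ 0.31762249  0.87355452 -0.27129818]
0 [249. 256.] [318. 256.]
0.01 [251. 247.] [316. 247.]
0.025 [254. 236.] [314. 236.]
```

View pics/w4.png

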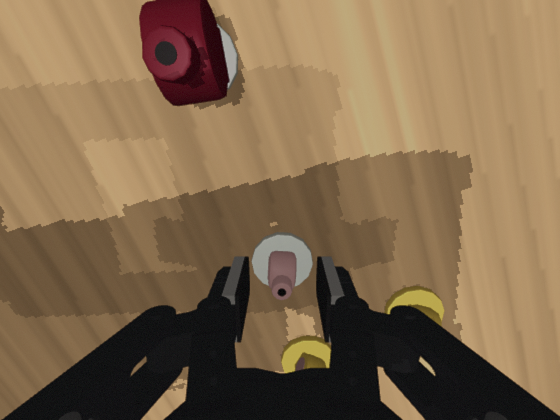

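```bash
python3 -m jog '[0,0,0.004,0,0,0,0.6, 0,0,0.007,0,0,0,0.6, 0,0,0.007,0,0,0,1, 0,0,0.007,0,0,0,1, 0,0,0.007,0,0,0,1, 0,0,0.007,0,0,0,1, 0,0,0.007,0,0,0,1]'
python3 - <<'E'
from h import *
p,R,o=tool();print(p,o["wrist_force"],o["opening"]*85)
E
```

```text
time_s: 7.22
eef_pos: [0.4444, 0.0178, 0.0127]
eef_rot: [-0.0, 0.82, 0.572, -0.0]
wrist_force: [0.2, -0.5, -1.6]
opening: 0.141
grasp_force: 60.0
[0.44443826 0.01776391 0.01268872] [ 0.2474444  -0.46288689 -1.62868952] 11.990184338149419
```

```bash
python3 -m jog '[0,0,-0.03,0,0,0,1, 0,0,-0.08,0,0,0,1, 0,0.05,-0.117,0,0,-0.14,1, 0.005,0.1,-0.117,0,0,-0.278,1, 0.009,0.14,-0.117,0,0,-0.278,1, 0.009,0.163,-0.117,0,0,-0.278,1, 0.009,0.163,-0.117,0,0,-0.278,1, 0.009,0.163,-0.117,0,0,-0.278,1]'
cat > st.py <<'E'
from h import *
c=camera("wrist");f=c["frame"];cv2.imwrite("pics/w5.png",f[:,:,::-1])
hsv=cv2.cvtColor(f,cv2.COLOR_RGB2HSV);v=hsv.astype(int)
m=((v[:,:,1]<32)&(v[:,:,2]>140)).astype(np.uint8)
m=cv2.morphologyEx(m,cv2.MORPH_OPEN,np.ones((5,5)))
n,l,s,ce=cv2.connectedComponentsWithStats(m)
for i in range(1,n):
    if s[i,4]>300: w=px2w(c,ce[i],0.004);print(s[i],ce[i].round(1),w.round(4),hsv[int(ce[i,1]),int(ce[i,0])])
for d in spot_in(c,"stand")+spot_in(c,"tester")+spot_in(c,"otoscope"): print(np.round(d["xyz"],3),d["confidence"],w2px(c,d["xyz"]))
E
python3 st.py
```

```text
time_s: 8.22
eef_pos: [0.5994, -0.0297, 0.1291]
eef_rot: [-0.001, 0.733, 0.68, -0.0]
wrist_force: [-0.0, 0.0, -0.7]
opening: 0.14
grasp_force: 60.2
[ 290   43   76  153 8199] [328.8 113.3] [0.6417 0.0436 0.004 ] [ 60   7 156]
[ 531   76   29   64 1413] [547.4 110.1] [0.8173 0.033  0.004 ] [ 27  15 152]
[ 310  198   60   58 1707] [340.1 226.6] [ 0.6491 -0.055   0.004 ] [ 17  34 120]
[260 241  43  16 555] [281.5 249. ] [ 0.5946 -0.0733  0.004 ] [ 30  20 151]
[338 262  36  45 645] [361.1 287.2] [ 0.6683 -0.1193  0.004 ] [ 17  35 117]
[0.649 0.006 0.002] 0.92 [337.99363491 158.76929095]
[ 0.444 -0.129  0.011] 0.68 [131.477      314.85585968]
[ 0.681 -0.21   0.044] 0.64 [385.05956814 394.8348032 ]
```

View pics/w5.png

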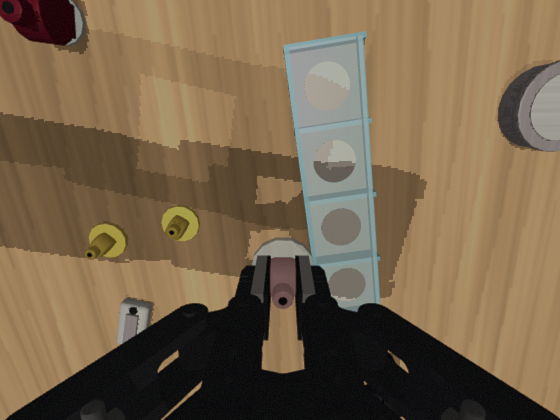

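The mold is held upright at (283,270). The disc centres are at about (327,86), (334,161), (341,226) and (347,284).

Run:
```python
from h import *
c=camera("wrist")
P=np.array([px2w(c,u,.004) for u in[(327.5,86),(334.5,161),(341,226.5),(347,284)]]);print(P.round(4),np.linalg.norm(np.diff(P,axis=0),axis=1))
C=P.mean(0);d=((P[0]-P[3])/180*60+(P[1]-P[2])/3);d=P[0]-P[3]+(P[1]-P[2])/3;d/=np.linalg.norm(d);print("C",C,"angle of y axis",np.degrees(np.arctan2(d[1],d[0])))
S=np.array([C+d*y for y in(.09,.03,-.03,-.09)]);print(S.round(4))
go([S[0][0],S[0][1],.06],np.degrees(np.arctan2(d[1],d[0]))-90)
```

```text
[[ 0.642   0.0642  0.004 ]
 [ 0.6462  0.0045  0.004 ]
 [ 0.6507 -0.0554  0.004 ]
 [ 0.6555 -0.1154  0.004 ]] [0.05983263 0.06010628 0.06015331]
C [ 0.64861255 -0.02552739  0.004     ] angle of y axis 94.30950878759614
[[ 0.6418  0.0642  0.004 ]
 [ 0.6464  0.0044  0.004 ]
 [ 0.6509 -0.0554  0.004 ]
 [ 0.6554 -0.1153  0.004 ]]
t 8.47 q6 -0.17 shift [0.0969 0.0347 0.0699] turns [[-0.0, -0.0, -0.15], [-0.0, 0.0, 2.992]]
```

```bash
python3 -m jog '[0.05,0.018,0,0,0,-0.15,1, 0.097,0.035,0.02,0,0,-0.15,1, 0.097,0.035,0.06,0,0,-0.15,1, 0.097,0.035,0.09,0,0,-0.15,1, 0.097,0.035,0.102,0,0,-0.15,1, 0.097,0.035,0.107,0,0,-0.15,1, 0.097,0.035,0.11,0,0,-0.15,1, 0.097,0.035,0.11,0,0,-0.15,1]'
```

```text
time_s: 9.48
eef_pos: [0.6434, 0.0638, 0.0208]
eef_rot: [0.001, 0.68, 0.733, 0.001]
wrist_force: [-0.3, 0.9, 0.2]
opening: 0.141
grasp_force: 60.2
```

```bash
python3 -m jog '[0,-0.001,0.001,0,0,0,1, 0,-0.001,0.002,0,0,0,1, 0,-0.001,0.003,0,0,0,1, 0,-0.001,0.004,0,0,0,1, 0,-0.001,0.004,0,0,0,1, 0,-0.001,0.004,0,0,0,1]'
```

```text
time_s: 10.22
eef_pos: [0.6418, 0.0639, 0.0167]
eef_rot: [0.0, 0.68, 0.733, -0.0]
wrist_force: [-3.7, 0.4, 7.4]
opening: 0.143
grasp_force: 61.1
```

```bash
python3 -m jog '[0,0,0,0,0,0,0.6, 0,0,0,0,0,0,0.6, 0,0,0,0,0,0,0.6, 0,0,0,0,0,0,0.5, 0,0,-0.03,0,0,0,0.5, 0,0,-0.08,0,0,0,0.5, 0.03,-0.05,-0.115,0,0,0,0.5, 0.06,-0.1,-0.115,0,0,0,0.5, 0.09,-0.15,-0.115,0,0,0,0.5, 0.12,-0.2,-0.115,0,0,0,0.5, 0.143,-0.227,-0.115,0,0,0,0.5, 0.143,-0.227,-0.115,0,0,0,0.5, 0.143,-0.227,-0.115,0,0,0,0.5]'
cat > look.py <<'E'
from h import *
import sys
c=camera("wrist");f=c["frame"];p,R,o=tool()
n=sys.argv[1];D=[]
for t in sys.argv[2:]:
    for d in spot_in(c,t): print(t,np.round(d["xyz"],3),d["confidence"],w2px(c,d["xyz"]).round())
cv2.imwrite(f"pics/{n}.png",f[:,:,::-1]);print(p,o["opening"])
E
python3 look.py w6 mold2_mid mold1_mid
```

```text
time_s: 11.85
eef_pos: [0.4055, 0.1894, 0.1311]
eef_rot: [0.001, 0.68, 0.733, 0.001]
wrist_force: [0.4, -0.3, 0.3]
opening: 0.501
grasp_force: 0.0
mold2_mid [0.395 0.257 0.021] 0.64 [276. 125.]
mold1_mid [0.635 0.069 0.011] 0.6 [501. 336.]
[0.40572288 0.18915677 0.13104983] 0.498881423274517
```

View pics/w6.png

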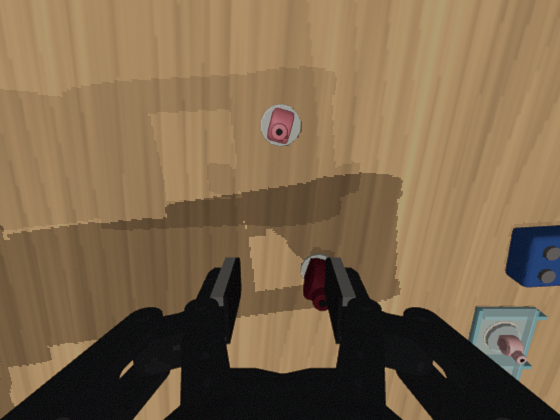

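Mold1 stands in the slot at (505,340), beside the tester. Mold2 is at (281,126).

```bash
cat > foot.py <<'E'
from h import *
import sys
def foot(c,u,v,r):
    f=c["frame"];hsv=cv2.cvtColor(f,cv2.COLOR_RGB2HSV).astype(int);roi=np.zeros(f.shape[:2],bool);roi[max(0,v-r):v+r,max(0,u-r):u+r]=1
    g=cv2.morphologyEx(((hsv[:,:,1]<60)&(hsv[:,:,2]>90)&roi).astype(np.uint8),cv2.MORPH_OPEN,np.ones((3,3)))
    w=np.array([px2w(c,p[::-1],.005)[:2] for p in np.argwhere(g)],np.float32)*1000
    (x,y),rad=cv2.minEnclosingCircle(w)
    h=hsv[:,:,0];k=(((h>160)|(h<5))&(hsv[:,:,1]>90)&roi).astype(np.uint8)
    w2=np.array([px2w(c,p[::-1],.02)[:2] for p in np.argwhere(k)],np.float32)*1000
    print("foot",x,y,"r",rad,"pink rect",cv2.minAreaRect(w2))
    return x/1000,y/1000
E
python3 - <<'E'
from foot import *
c=camera("wrist");x,y=foot(c,281,126,26)
cv2.imwrite("pics/c6.png",cv2.resize(c["frame"][96:156,251:311],None,fx=8,fy=8,interpolation=cv2.INTER_CUBIC)[:,:,::-1])
E
```

```text
foot 398.4012756347656 256.080078125 r 16.73480796813965 pink rect ((398.31134033203125, 256.3543395996094), (24.288890838623047, 16.647005081176758), 79.01031494140625)
```

View pics/c6.png

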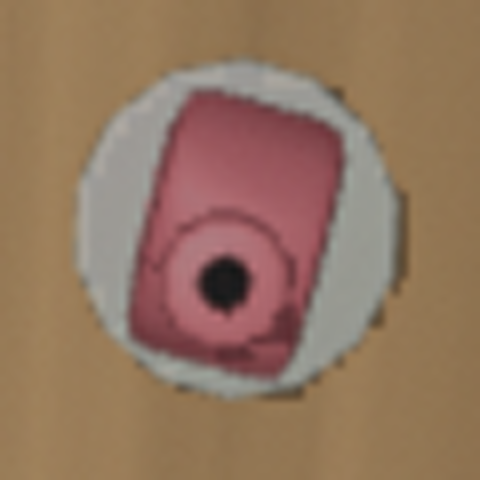

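```bash
python3 -c "
from h import *
go([.3984,.2561,.013],-11)"
```

```text
t 12.05 q6 0.1 shift [ 0.0675 -0.0021  0.1177] turns [[0.0, 0.0, 0.266], [-0.0, 0.0, -2.876]]
```

```bash
python3 -m jog '[0.04,-0.001,0.03,0,0,0.14,0.5, 0.0675,-0.002,0.06,0,0,0.266,0.5, 0.0675,-0.002,0.085,0,0,0.266,0.5, 0.0675,-0.002,0.1,0,0,0.266,0.5, 0.0675,-0.002,0.11,0,0,0.266,0.5, 0.0675,-0.002,0.115,0,0,0.266,0.5, 0.0675,-0.002,0.118,0,0,0.266,0.5, 0.0675,-0.002,0.118,0,0,0.266,0.5, 0.0675,-0.002,0.118,0,0,0.266,1, 0.0675,-0.002,0.118,0,0,0.266,1, 0.0675,-0.002,0.118,0,0,0.266,1, 0.0675,-0.002,0.118,0,0,0.266,1, 0.0675,-0.002,0.118,0,0,0.266,1]'
python3 -c "
from h import *
p,R,o=tool();print(p,o['opening']*85)
go([.6464,.0044,p[2]+.004],4.3)"
```

```text
time_s: 13.68
eef_pos: [0.3982, 0.2569, 0.0134]
eef_rot: [0.0, 0.771, 0.637, 0.001]
wrist_force: [-1.0, 0.2, 5.9]
opening: 0.181
grasp_force: 59.7
[0.39817791 0.25687295 0.01335226] 15.369727521097596
t 13.68 q6 0.51 shift [-0.2008  0.2916 -0.0038] turns [[0.001, -0.0, -0.266], [-0.001, -0.002, 2.876]]
```

```bash
python3 -m jog '[0,0,-0.04,0,0,0,1, 0,0,-0.09,0,0,0,1, -0.034,0.049,-0.1,0,0,-0.09,1, -0.067,0.097,-0.1,0,0,-0.18,1, -0.1,0.146,-0.1,0,0,-0.266,1, -0.134,0.194,-0.1,0,0,-0.266,1, -0.167,0.243,-0.1,0,0,-0.266,1, -0.201,0.292,-0.1,0,0,-0.266,1, -0.201,0.292,-0.1,0,0,-0.266,1, -0.201,0.292,-0.06,0,0,-0.266,1, -0.201,0.292,-0.03,0,0,-0.266,1, -0.201,0.292,-0.015,0,0,-0.266,1, -0.201,0.292,-0.01,0,0,-0.266,1, -0.201,0.292,-0.009,0,0,-0.266,1, -0.201,0.292,-0.008,0,0,-0.266,1]'
```

```text
time_s: 15.55
eef_pos: [0.6471, 0.0038, 0.0221]
eef_rot: [0.001, 0.68, 0.733, 0.001]
wrist_force: [0.2, -0.1, 0.0]
opening: 0.185
grasp_force: 59.1
```

```bash
python3 -c "
from h import *
p,R,o=tool();print(p,o['wrist_force'])
go([.6464,.0044,.0172],4.3)"
```

```text
[0.64709408 0.00381657 0.02207089] [ 0.20128711 -0.09991971  0.003487  ]
t 15.55 q6 -0.25 shift [ 0.0006 -0.0007  0.0049] turns [[0.002, 0.001, 0.0], [-0.001, 0.003, -3.141]]
```

```bash
python3 -m jog '[0.001,-0.001,0.001,0,0,0,1, 0.001,-0.001,0.002,0,0,0,1, 0.001,-0.001,0.003,0,0,0,1, 0.001,-0.001,0.004,0,0,0,1, 0.001,-0.001,0.0045,0,0,0,1, 0.001,-0.001,0.0045,0,0,0,1]'
```

```text
time_s: 16.3
eef_pos: [0.6451, 0.0048, 0.0174]
eef_rot: [-0.0, 0.68, 0.733, -0.0]
wrist_force: [-4.2, -0.3, 8.0]
opening: 0.183
grasp_force: 60.3
```

```bash
python3 -m jog '[0,0,0,0,0,0,0.6, 0,0,0,0,0,0,0.6, 0,0,0,0,0,0,0.6, 0,0,0,0,0,0,0.5, 0,0,-0.03,0,0,0,0.5, 0,0,-0.08,0,0,0,0.5, -0.041,-0.038,-0.115,0,0,0,0.4, -0.082,-0.076,-0.115,0,0,0,0.4, -0.123,-0.115,-0.115,0,0,0,0.4, -0.164,-0.153,-0.115,0,0,0,0.4, -0.205,-0.191,-0.115,0,0,0,0.4, -0.246,-0.23,-0.115,0,0,0,0.4, -0.286,-0.267,-0.115,0,0,0,0.4, -0.286,-0.267,-0.115,0,0,0,0.4, -0.286,-0.267,-0.115,0,0,0,0.4]'
python3 look.py w7 mold3_mid
```

```text
time_s: 18.18
eef_pos: [0.4002, -0.3003, 0.1312]
eef_rot: [-0.0, 0.681, 0.733, 0.0]
wrist_force: [0.5, 0.6, -0.7]
opening: 0.599
grasp_force: 0.0
[ 0.40061345 -0.29976587  0.1311485 ] 0.6025528262775971
```

View pics/w7.png

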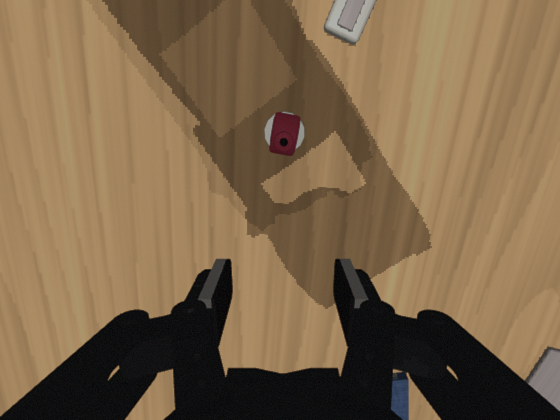

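Mold3 is at (285,133), upright, with the clip well away at (348,18).

```bash
python3 -c "
from foot import *
c=camera('wrist');x,y=foot(c,285,133,27)
go([x,y,.013],-5)"
```

```text
foot 396.6200256347656 -239.02682495117188 r 16.816164016723633 pink rect ((396.5863952636719, -239.34625244140625), (31.631126403808594, 20.294727325439453), 84.92076110839844)
t 18.32 q6 -0.96 shift [0.0604 0.0003 0.1181] turns [[0.0, -0.0, 0.164], [0.0, 0.0, -2.977]]
```

```bash
python3 -m jog '[0.04,0,0.02,0,0,0.164,0.4, 0.0605,0,0.045,0,0,0.164,0.4, 0.0605,0,0.075,0,0,0.164,0.4, 0.0605,0,0.095,0,0,0.164,0.4, 0.0605,0,0.107,0,0,0.164,0.4, 0.0605,0,0.112,0,0,0.164,0.4, 0.0605,0,0.115,0,0,0.164,0.4, 0.0605,0,0.115,0,0,0.164,0.4, 0.0605,0,0.115,0,0,0.164,1, 0.0605,0,0.115,0,0,0.164,1, 0.0605,0,0.115,0,0,0.164,1, 0.0605,0,0.115,0,0,0.164,1, 0.0605,0,0.115,0,0,0.164,1]'
python3 -c "
from h import *
p,R,o=tool();print(p,o['opening']*85)
go([.6509,-.0554,p[2]+.004],4.3)"
```

```text
time_s: 19.95
eef_pos: [0.3961, -0.2406, 0.0168]
eef_rot: [0.001, 0.738, 0.675, -0.0]
wrist_force: [0.1, -0.6, 6.4]
opening: 0.22
grasp_force: 59.4
[ 0.39612031 -0.24063639  0.01681126] 18.69938434248555
t 19.95 q6 -0.71 shift [ 0.2071  0.2373 -0.004 ] turns [[0.001, 0.001, -0.164], [0.001, -0.001, 2.978]]
```

```bash
python3 -m jog '[0,0,-0.04,0,0,0,1, 0,0,-0.09,0,0,0,1, 0.035,0.04,-0.1,0,0,-0.08,1, 0.07,0.08,-0.1,0,0,-0.164,1, 0.104,0.119,-0.1,0,0,-0.164,1, 0.138,0.158,-0.1,0,0,-0.164,1, 0.173,0.198,-0.1,0,0,-0.164,1, 0.207,0.237,-0.1,0,0,-0.164,1, 0.207,0.237,-0.1,0,0,-0.164,1, 0.207,0.237,-0.06,0,0,-0.164,1, 0.207,0.237,-0.03,0,0,-0.164,1, 0.207,0.237,-0.015,0,0,-0.164,1, 0.207,0.237,-0.01,0,0,-0.164,1, 0.207,0.237,-0.009,0,0,-0.164,1, 0.207,0.237,-0.008,0,0,-0.164,1]'
```

```text
time_s: 21.82
eef_pos: [0.6511, -0.0553, 0.0256]
eef_rot: [0.001, 0.68, 0.733, 0.001]
wrist_force: [-0.2, 0.3, -1.0]
opening: 0.219
grasp_force: 58.9
```

```bash
python3 -c "
from h import *
p,R,o=tool();print(p,o['wrist_force'])
go([.6509,-.0554,.0208],4.3)"
```

```text
[ 0.65112284 -0.05532355  0.02558734] [-0.17054281  0.28272553 -1.04787447]
t 21.82 q6 -0.34 shift [-0.0001 -0.0002  0.0048] turns [[0.002, 0.001, -0.0], [0.001, -0.003, 3.141]]
```

```bash
python3 -m jog '[0,0,0.001,0,0,0,1, 0,0,0.002,0,0,0,1, 0,0,0.003,0,0,0,1, 0,0,0.004,0,0,0,1, 0,0,0.0045,0,0,0,1, 0,0,0.0045,0,0,0,1]'
```

```text
time_s: 22.58
eef_pos: [0.6502, -0.055, 0.0208]
eef_rot: [-0.0, 0.68, 0.733, -0.0]
wrist_force: [-4.2, 0.7, 7.9]
opening: 0.215
grasp_force: 60.1
```

```bash
python3 -m jog '[0,0,0,0,0,0,0.6, 0,0,0,0,0,0,0.6, 0,0,0,0,0,0,0.6, 0,0,0,0,0,0,0.5, 0,0,-0.03,0,0,0,0.5, 0,0,-0.08,0,0,0,0.5, 0.03,-0.049,-0.11,0,0,0,0.4, 0.065,-0.097,-0.11,0,0,0,0.4, 0.098,-0.146,-0.11,0,0,0,0.35, 0.13,-0.194,-0.11,0,0,0,0.35, 0.13,-0.194,-0.11,0,0,0,0.35, 0.13,-0.194,-0.11,0,0,0,0.35]'
python3 look.py w8 mold4_mid mold2_mid mold3_mid
```

```text
time_s: 24.08
eef_pos: [0.4479, 0.06, 0.1304]
eef_rot: [0.001, 0.68, 0.733, 0.001]
wrist_force: [0.1, -0.1, 0.9]
opening: 0.652
grasp_force: 0.0
mold4_mid [0.444 0.128 0.041] 0.94 [285. 126.]
mold4_mid [0.638 0.005 0.022] 0.63 [488. 282.]
mold4_mid [0.625 0.156 0.027] 0.58 [531. 105.]
mold2_mid [0.637 0.006 0.021] 0.8 [487. 281.]
mold3_mid [ 0.651 -0.042  0.027] 0.84 [490. 330.]
[0.44843906 0.05964536 0.13043657] 0.6507947043014297
```

View pics/w8.png

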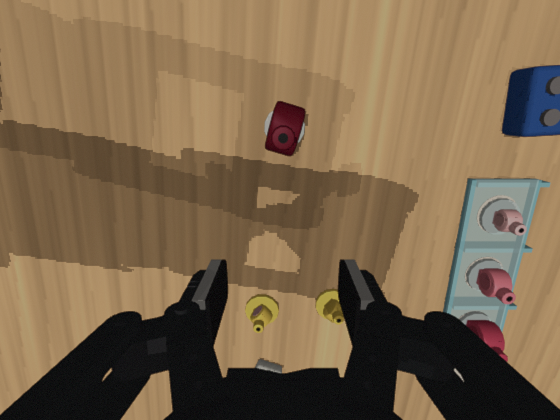

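Molds 1 to 3 stand in their slots at (505,218), (490,282) and (485,330). Mold4 is at (285,128).

```bash
python3 -c "
from foot import *
c=camera('wrist');x,y=foot(c,285,128,30)
go([.4455,.1265,.017],-12)"
```

```text
foot 443.9368591308594 125.07553100585938 r 16.643299102783203 pink rect ((444.3562316894531, 124.93431091308594), (37.03064727783203, 23.817623138427734), 78.44416046142578)
t 24.32 q6 -0.21 shift [0.067  0.0026 0.1127] turns [[0.0, 0.0, 0.284], [-0.0, 0.0, -2.858]]
```

```bash
python3 -m jog '[0.04,0.001,0.01,0,0,0.14,0.35, 0.0655,0.001,0.03,0,0,0.277,0.35, 0.0655,0.001,0.06,0,0,0.277,0.35, 0.0655,0.001,0.085,0,0,0.277,0.35, 0.0655,0.001,0.1,0,0,0.277,0.35, 0.0655,0.001,0.107,0,0,0.277,0.35, 0.0655,0.001,0.11,0,0,0.277,0.35, 0.0655,0.001,0.11,0,0,0.277,0.35, 0.0655,0.001,0.11,0,0,0.277,1, 0.0655,0.001,0.11,0,0,0.277,1, 0.0655,0.001,0.11,0,0,0.277,1, 0.0655,0.001,0.11,0,0,0.277,1, 0.0655,0.001,0.11,0,0,0.277,1]'
python3 -c "
from h import *
p,R,o=tool();print(p,o['opening']*85)
go([.6554,-.1153,p[2]+.004],4.3)"
```

```text
time_s: 25.95
eef_pos: [0.4438, 0.1255, 0.0204]
eef_rot: [0.0, 0.775, 0.632, 0.001]
wrist_force: [-0.8, -0.4, 6.5]
opening: 0.255
grasp_force: 59.5
[0.44377803 0.12553556 0.02042893] 21.70796062125611
t 25.95 q6 0.22 shift [-0.1935  0.2556 -0.0037] turns [[0.001, -0.0, -0.277], [-0.0, -0.002, 2.865]]
```

```bash
python3 -m jog '[0,0,-0.04,0,0,0,1, 0,0,-0.09,0,0,0,1, -0.032,0.043,-0.1,0,0,-0.09,1, -0.064,0.085,-0.1,0,0,-0.18,1, -0.097,0.128,-0.1,0,0,-0.277,1, -0.129,0.17,-0.1,0,0,-0.277,1, -0.161,0.213,-0.1,0,0,-0.277,1, -0.1935,0.2555,-0.1,0,0,-0.277,1, -0.1935,0.2555,-0.1,0,0,-0.277,1, -0.1935,0.2555,-0.06,0,0,-0.277,1, -0.1935,0.2555,-0.03,0,0,-0.277,1, -0.1935,0.2555,-0.015,0,0,-0.277,1, -0.1935,0.2555,-0.01,0,0,-0.277,1, -0.1935,0.2555,-0.009,0,0,-0.277,1, -0.1935,0.2555,-0.008,0,0,-0.277,1]'
```

```text
time_s: 27.82
eef_pos: [0.6555, -0.1156, 0.0292]
eef_rot: [0.001, 0.68, 0.733, 0.0]
wrist_force: [0.5, -0.0, -0.7]
opening: 0.256
grasp_force: 59.0
```

```bash
python3 -c "
from h import *
p,R,o=tool();print(p,o['wrist_force'])
go([.6554,-.1153,.0244],4.3)"
```

```text
[ 0.65550003 -0.1155552   0.02916242] [ 0.49073418 -0.03022189 -0.70593419]
t 27.82 q6 -0.43 shift [ 0.0003 -0.0001  0.0048] turns [[0.002, 0.001, 0.0], [-0.002, 0.003, -3.142]]
```

```bash
python3 -m jog '[0,0,0.001,0,0,0,1, 0,0,0.002,0,0,0,1, 0,0,0.003,0,0,0,1, 0,0,0.004,0,0,0,1, 0,0,0.0045,0,0,0,1, 0,0,0.0045,0,0,0,1]'
```

```text
time_s: 28.58
eef_pos: [0.6546, -0.1154, 0.0245]
eef_rot: [0.0, 0.68, 0.733, -0.0]
wrist_force: [-4.2, 0.8, 7.8]
opening: 0.257
grasp_force: 60.2
```

Contact with the slot floor is felt. I release, lift, retreat toward the robot side and look.

```bash
python3 -m jog '[0,0,0,0,0,0,0.5, 0,0,0,0,0,0,0.5, 0,0,0,0,0,0,0.5, 0,0,0,0,0,0,0.5, 0,0,-0.03,0,0,0,0.5, 0,0,-0.08,0,0,0,0.5, 0,-0.03,-0.13,0,0,0,0.5, 0,-0.06,-0.18,0,0,0,0.5, 0,-0.1,-0.18,0,0,0,0.5, 0,-0.1,-0.18,0,0,0,0.5]'
python3 - <<'E'
from h import *
a=camera("wrist")["frame"];b=camera("scene")["frame"][150:310,150:400]
b=cv2.resize(b,None,fx=3.1,fy=3.1,interpolation=cv2.INTER_CUBIC)
a=cv2.resize(a[:320],(0,0),fx=.0+1,fy=1)
cv2.imwrite("pics/fin.png",b[:,:,::-1])
E
```

```text
time_s: 29.82
eef_pos: [0.553, -0.1227, 0.2037]
eef_rot: [-0.0, 0.68, 0.733, -0.0]
wrist_force: [0.1, 0.2, -0.1]
opening: 0.498
grasp_force: 0.0
```

View pics/fin.png

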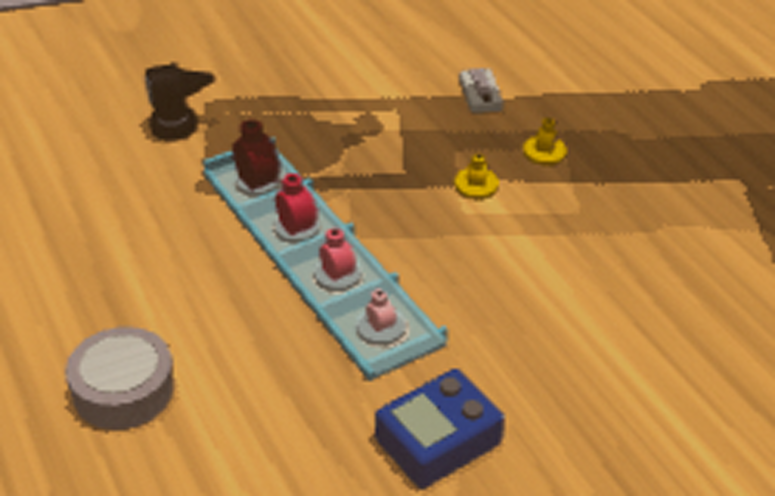

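All four molds stand upright in order: palest at (380,320) by the tester, deepest at (257,165) by the otoscope. The other things look undisturbed.

```bash
python3 -c "
from bench import *
print(hand_in())"
```

```text
the job is handed in; nothing more can be done
None
```

The four ear molds stand upright in the stand, smallest by the blue tester to largest by the otoscope head. The final picture shows everything else undisturbed, and the job is handed in at about 30 s of the 104 s allowed.

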